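# Close up the tasting chest

### The arm

A 6-joint arm with a two-finger parallel gripper is mounted at the origin on a cart in front of the work surface, level with it; the furniture and walls round the work are solid. World frame = base frame: x ahead of the robot, y to its left, z up, the work surface at z = 0. Lengths are in mm, angles in rad, forces in N, time in s.
With the tool pointing down it reaches from about 150 to 775 mm from the base axis. Payload 6.1 kg.
Tool frame: the origin (TCP) lies midway between the tips of the shut fingers; the grasp point (between the pads) lies 19 mm behind it; z points along the fingers, y is the direction in which the jaws open and shut (so a half turn about z gives the same grasp; the last joint's range is limited). The gripper opens to 85 mm and grips with 20 to 120 N. Pads are 22 mm wide; open, the fingers measure 114 mm over their backs; the gripper's body (76 mm by 85 mm) begins 54 mm behind the grasp point. The pads swing forward as they close: fully open they stand 13 mm farther back than shut.
Start: joints at [-1.304, 0.126, -0.04, 1.405, 0, 1.571], TCP at [138.408, -506.41, 231.295] pointing down, gripper open.
Joint ranges: [-2.72, 2.72], [-0.95, 1.95], [-1.27, 1.35], [-1.78, 2.02], [-1.46, 1.47], [-3.14, 3.14]. Speed limits (rad/s): [2.39, 2.39, 3.01, 3.14, 3.14, 3.14].

### API

Orientations are given as a 3x3 rotation matrix whose columns are the frame's x, y, z axes.
In Python, from station import robot gives the robot as it stands. The module is installed in compiled form; this text tells all that it offers.
- The arm moves only by the tool jog_arm, never from a script. Its argument "plan" is a list of rows, each a list of 7 numbers: the shift along the tool's x, y, z in mm, then the turn, a rotation vector about the tool's x, y, z in degrees, then the finger opening in mm, from 0 to 85.4. In form: [[dx, dy, dz, ax, ay, az, claw], ...]. A call has 1 to 12 rows; each row is the pose to reach, as a shift and turn from the pose commanded when the call began, along the tool's axes at that moment; what a row does not reach only later rows make up. A row lasts 1/8 s, in which the tool goes at most 62.5 mm and 10.7 degrees, less where a joint would pass 70% of its speed; a pose out of reach is approached as far as the arm can. A call with a gripper value outside its range is refused whole. The fingers move at their own pace and stop on an object; "newtons" is the grip in N (left out, the last holds). Time passes only in rows, so rows that repeat a pose let the fingers close. It gives the time, the measured TCP pose, the force and the opening at its end, in the units of the state.
- robot.read_state(): the state, without advancing time (a new reading comes with each control period).
- robot.read_camera(name): name is "side" or "top" or "wrist"; returns the picture (420x560x3 uint8, blue, green, red); there is no depth.
- robot.camera_params(name): a dict with "fx", "fy", "cx", "cy" (pixels), "world_to_cam" (4x4, takes a point from world to camera coordinates). Camera axes: x right, y down, z forward; pixel columns grow to the right and rows downward; lengths in mm; the calibration is good to about 2 mm. A picture is of the moment at which its call begins: read the wrist's pose just before it. camera_params takes no time and is no camera call; for the wrist camera it gives the pose at the moment of the call.
- robot.sign_off(): hands the job in, once; it reports no verdict.
Trained networks look in the newest picture that a camera, given by its name, has taken for a name from the list of things; names that differ only in an ending like _2 or _b are one class to them, and where a whole thing is asked for, a point or a joint stands for the part that bears it (a point fixed in the world has none). Each returns a list of dicts, best first, with "conf" (0 to 1); they miss things now and then, are a little off and sometimes report something else, mostly with a low value. They report only what shows in the picture. A call takes as long as a camera call.
- robot.recognise(camera, target): "box" ([centre column, centre row, width, height] in pixels, round what is visible of it).
- robot.place_of(camera, target): "uv" ([column, row] in pixels: a listed point, or the origin of a listed thing).
The state is a dict: "time_s": time; "joint_pos": joint angles; "qvel": joint speeds; "tau": joint torques, N m; "eef_pos": TCP position; "eef_rot": TCP orientation; "force": force on the tool from outside, world axes, zero at the start; "ft_torque": the same for the moment, N m; "gripper_width": finger opening in mm.
Only numpy, scipy, OpenCV 4.12 (cv2) and the standard library are available. Lean on these libraries where they do the work, as an engineer would, in place of code of your own. Each camera call takes 0.05 s, during which the arm holds its last target.

### The job

Close up the wooden tasting chest: with the fingertips, first push its open drawer fully home, then push the raised lid down until it is fully shut, gently and without slamming it. Only push: do not grasp or lift anything, do not pull the drawer out or raise the lid further, and leave the tins, sweets and other things around it where they are.

Things in the scene. Friction and masses are not known exactly. Their poses are not given: they have to be found in the camera images.
- tasting_chest: wooden tasting chest, fixed to the table, 160 mm deep (x) x 240 mm wide (y); 106 mm high without the lid, 130 mm with the lid shut. Origin: on the table under its middle; its z is up, its own -x axis points out of the front (towards the robot, give or take a yaw of up to 0.3 rad), y runs along its width. Front face at x = -75 mm, back at x = +85 mm. The drawer is the lower part of the front; above it a fixed front wall (z 60 to 106 mm). The chest does not move when pushed.
- tasting_chest_drawer (a joint): drawer opening in m: 0 = fully home (front flush with the chest), grows as the drawer comes out along the chest's -x; at the start 0.025 to 0.045, at most 0.1. It slides easily (under 2 N) and stays where it is left.
- drawer_front (a point): middle of the outer face of the drawer's front panel, 34 mm above the table; moves with the drawer. The panel is 222 mm wide (y), from 9 to 59 mm above the table, 8 mm thick. At its middle a round brass knob, 18 mm across, stands out 17 mm further towards -x of the chest. Axes as the chest's.
- tasting_chest_lid (a joint): lid angle in rad: 0 = fully shut, grows as the front edge rises; at the start 0.5 to 0.95, at most 1.15. A stiff hinge: the lid stays at any angle where it is left and must be pushed all the way down (about 1 to 3 N at its front edge).
- lid_edge (a point): middle of the front upper edge of the lid (the edge away from the hinge); moves with the lid. The lid's upper face is flat, 244 mm wide and 164 mm from this edge to its rear edge; when the lid is shut it is level, 129 mm above the table. The lid is 23 mm deep below its upper face (a rim runs round its edges). Its axes turn with the lid; when shut they are the chest's.
- lid_hinge (a point): middle of the lid's hinge line, which runs along the chest's y axis at chest x = +88 mm, 106 mm above the table. Does not move.
- red_tin: red cocoa tin, round, 64 mm across and high; loose bystander, origin at the centre of its underside
- green_tin: green cocoa tin, round, 64 mm across and high; loose bystander, origin at the centre of its underside
- ribbon_spool: red ribbon spool, 53 mm across, 22 mm high, lying flat; loose bystander, origin at the centre of its underside
- sweet_pack: yellow sweet box lying flat, 46 x 96 x 22 mm (long side along its y); loose bystander, origin at the centre of its underside
- blue_sweet: wrapped blue sweet, 36 x 60 x 18 mm; loose bystander, origin at the centre of its underside

How it is judged (in metres and radians):
On the way, in this order (a step that is already met when the one before it is completed fails the run):
1. the drawer is fully home while the lid still stands open (value of joint tasting_chest_drawer below 0.005 m and value of joint tasting_chest_lid above 0.3 rad), for 0.2 s.
2. the lid is fully shut (value of joint tasting_chest_lid below 0.04 rad and value of joint tasting_chest_drawer below 0.005 m), for 0.2 s.
At the end, for the whole second after the job is handed in: the drawer is home (within 5 mm) and the lid is shut (within 0.04 rad, about 6 mm at its edge), and the loose things stand within 15 mm of where they were (all of step 2 and distance of each of red_tin, green_tin, ribbon_spool, sweet_pack, blue_sweet from where it was at the start of the episode below 0.015 m); the robot touches nothing.
It fails at once if the lid is slammed (it falls faster than 3.5 rad/s) (velocity of joint tasting_chest_lid below -3.5 rad/s).
It fails at once if the lid is raised (value of joint tasting_chest_lid above 1.03 rad or (value of joint tasting_chest_lid above 0.2 rad and velocity of joint tasting_chest_lid above 0.5 rad/s)).
It fails at once if the drawer is pulled out (value of joint tasting_chest_drawer above 0.08 m or (value of joint tasting_chest_drawer above 0.02 m and velocity of joint tasting_chest_drawer above 0.1 m/s)).
It fails at once if a loose thing is moved or lifted by more than 15 mm (distance of any of red_tin, green_tin, ribbon_spool, sweet_pack, blue_sweet from where it was at the start of the episode above 0.015 m).
It also fails if it takes over 45 s, if anything falls off the work surface, if the arm or the gripper's body presses on something with over 40 N, if the wrist force passes 120 N, or if a joint passes its speed limit or range.

## Working session

There is one attempt and no reset: what is moved stays moved. The work goes in short steps, Python scripts to look and compute and a tool call to move; the robot and the scene stay as the last step left them, time stands still between calls to the robot, and variables do not carry over. Pictures are saved under pics/ and viewed, and the job is handed in when it is done.

Besides the shell and the picture viewer there is one more tool, called in YAML: its name, and indented under it one key for each argument. jog_arm: Moves the arm, as the interface text tells. Its arguments: {"type":"object","properties":{"plan":{"type":"array","items":{"type":"array","items":{"type":"number"}}},"newtons":{"type":"number"}},"required":["plan"]}

```bash
mkdir -p pics
python3 - <<'E'
from station import robot
import cv2
s=robot.read_state();print(s)
for c in ["side","top"]:
    im=robot.read_camera(c);cv2.imwrite(f"pics/{c}0.png",im)
    p=robot.camera_params(c);print(c,p)
    for t in ["tasting_chest","drawer_front","lid_edge","lid_hinge","red_tin","green_tin","ribbon_spool","sweet_pack","blue_sweet"]:
        r=robot.place_of(c,t)[:2];print(t,[(x['uv'],round(x['conf'],2)) for x in r])
E
```

```text
{'time_s': 0.0, 'joint_pos': array([-1.30403408e+00,  1.26393913e-01, -4.06360142e-02,  1.40539958e+00,
       -1.75342652e-05,  1.57080588e+00]), 'qvel': array([-1.08453243e-03, -1.03742724e-03,  9.41602597e-06, -8.28593886e-04,
       -3.60875260e-04, -5.90305260e-04]), 'tau': array([-2.08118312e-03, -4.35909534e+01,  3.52927065e+01,  1.71557267e-02,
        5.04594288e-05, -3.49637268e-06]), 'eef_pos': array([ 138.2795638 , -506.02756817,  230.5083547 ]), 'eef_rot': array([[ 9.64631963e-01,  2.63600028e-01, -4.47436645e-04],
       [ 2.63600407e-01, -9.64630685e-01,  1.57079375e-03],
       [-1.75498410e-05, -1.63318234e-03, -9.99998666e-01]]), 'force': array([-0.36776457, -0.59888897,  0.51097934]), 'ft_torque': array([-0.00988705,  0.02127567,  0.0173356 ]), 'gripper_width': 85.80633061469905}
side {'fx': 528.5965776685305, 'fy': 528.5965776685305, 'cx': 281.98434988018397, 'cy': 213.54854823798334, 'world_to_cam': array([[ 4.16072225e-01, -9.09146081e-01,  1.83659321e-02,
        -2.83317529e+02],
       [-7.10249164e-01, -3.37526188e-01, -6.17755775e-01,
         4.26728937e+0
[... 501 characters left out ...]
d_to_cam': array([[-2.91953797e-03, -9.99963866e-01,  7.98387975e-03,
        -7.56144071e+01],
       [-9.81442369e-01,  1.33447602e-03, -1.91752694e-01,
         5.00792411e+02],
       [ 1.91735111e-01, -8.39554712e-03, -9.81410802e-01,
         1.24338364e+03],
       [ 0.00000000e+00,  0.00000000e+00,  0.00000000e+00,
         1.00000000e+00]])}
tasting_chest [([239.7, 201.0], 0.89)]
drawer_front [([243.1, 229.9], 0.95)]
lid_edge [([235.5, 170.0], 0.56)]
lid_hinge [([233.2, 161.3], 0.82)]
red_tin [([364.0, 233.2], 0.61)]
green_tin [([401.8, 196.6], 0.72), ([145.4, 256.1], 0.58)]
ribbon_spool [([144.7, 256.4], 0.67)]
sweet_pack [([178.7, 201.9], 0.77)]
blue_sweet [([313.6, 221.4], 0.43)]
```

View pics/side0.png

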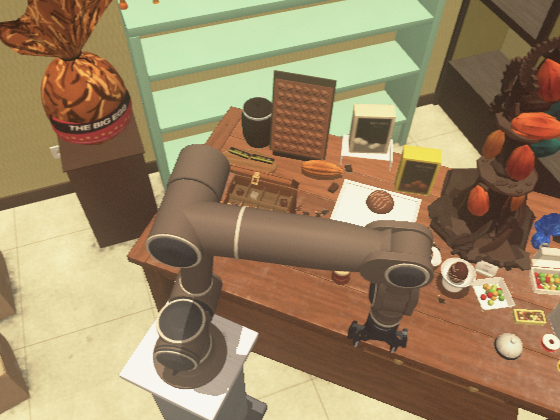

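View pics/top0.png

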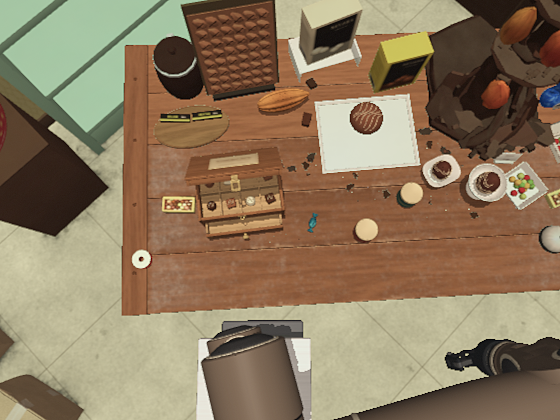

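The top view shows the chest at about (240,200) with its drawer out near (243,230) and the lid standing at rows 150–180. The spool is at (141,259), the sweet box at (179,204), the blue sweet at (313,222), the red tin at (366,230) and the green tin at (411,193). I'll zoom in and compute positions.

```bash
cat > h.py <<'E'
import numpy as np
from station import robot
def ray(c,uv):
    p=robot.camera_params(c);T=p['world_to_cam'];R=T[:3,:3];t=T[:3,3]
    o=-R.T@t; d=R.T@np.array([(uv[0]-p['cx'])/p['fx'],(uv[1]-p['cy'])/p['fy'],1]);return o,d
def atz(c,uv,z):
    o,d=ray(c,uv);return o+d*(z-o[2])/d[2]
def proj(c,P):
    p=robot.camera_params(c);T=p['world_to_cam'];q=T[:3,:3]@P+T[:3,3]
    return np.array([p['fx']*q[0]/q[2]+p['cx'],p['fy']*q[1]/q[2]+p['cy']])
E
python3 - <<'E'
import cv2;from h import *
im=cv2.imread('pics/top0.png');cv2.imwrite('pics/topz.png',cv2.resize(im[135:265,125:330],None,fx=3.9,fy=3.9,interpolation=cv2.INTER_CUBIC))
for n,uv,z in [("chest",(239.7,201),0),("drawer",(243.1,229.9),34),("hinge",(233.2,161.3),106),("red",(364,233.2),0),("green",(401.8,196.6),0),("spool",(144.7,256.4),0),("pack",(178.7,201.9),0),("blue",(313.6,221.4),0)]:
    print(n,atz("top",uv,z).round(1))
E
```

```text
chest [548.   47.5   0. ]
drawer [454.3  33.4  34. ]
hinge [639.3  58.4 106. ]
red [ 449.1 -325.     0. ]
green [ 561.2 -444.3    0. ]
spool [381.2 324.6   0. ]
pack [545.5 231.4   0. ]
blue [ 485.1 -174.9    0. ]
```

View pics/topz.png

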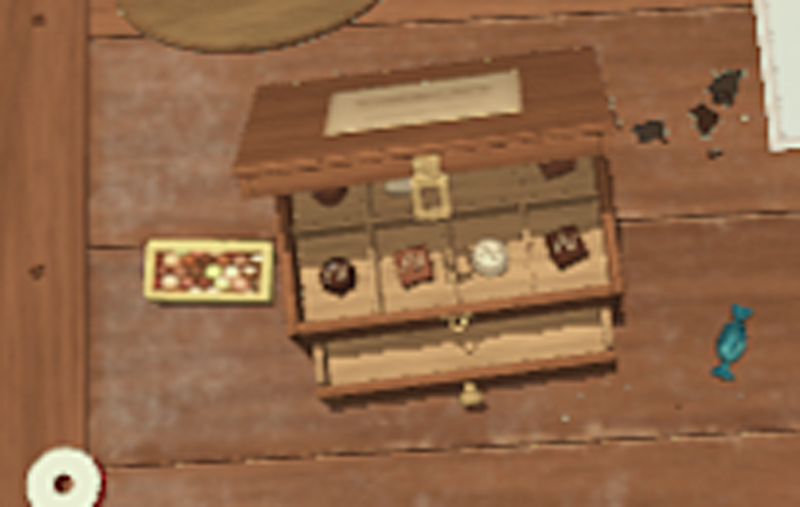

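```bash
cat > fit.py <<'E'
from h import *
from scipy.optimize import least_squares
def world(p,P): 
    c,s=np.cos(p[2]),np.sin(p[2]); return np.array([p[0]+c*P[0]-s*P[1],p[1]+s*P[0]+c*P[1],P[2]])
def lid(th,x,z): # x,z shut chest coords -> rotated about hinge (88,106)
    dx,dz=x-88,z-106;c,s=np.cos(th),np.sin(th)
    # front (dx<0) rises
    return 88+c*dx+s*dz, 106-s*dx+c*dz
def pts(p):
    d,th=p[3],p[4]; L=[]
    L+= [(-75,120,106),(-75,-120,106),(-75-d,111,59),(-75-d,-111,59),(-75-d-17,0,34)]
    for x in(-76,88):
        for y in(122,-122):
            a=lid(th,x,129); L.append((a[0],y,a[1]))
    return L
E
python3 - <<'E'
from fit import *
import cv2
k=3.9
cr=[(300,332),(620,297),(322,393),(617,357),(472,397),(235,172),(606,133),(258,86),(597,46)]
uv=np.array([(125+(a)/k,135+(b)/k) for a,b in cr])
f=lambda p:np.concatenate([proj("top",world(p,P))-q for P,q in zip(pts(p),uv)])
r=least_squares(f,[548,47,.12,.035,.7],loss='soft_l1',x_scale=[10,10,.1,.01,.1])
# drawer in m -> mm
r=least_squares(f,[548,47,.12,35,.7],loss='soft_l1',x_scale=[10,10,.1,10,.1])
print(r.x.round(3));print(r.fun.reshape(-1,2).round(2))
p=r.x;np.save('p.npy',p)
im=cv2.imread('pics/top0.png')[135:265,125:330];im=cv2.resize(im,None,fx=k,fy=k)
for P in pts(p)+[(-75,120,60),(-75,-120,60)]:
    q=(proj("top",world(p,P))-[125,135])*k; cv2.circle(im,tuple(int(v) for v in q),4,(0,255,0),1)
cv2.imwrite('pics/fit.png',im)
for P in pts(p): print(np.round(world(p,P),0))
E
```

```text
[5.57231e+02 4.01790e+01 1.18000e-01 3.52290e+01 8.97000e-01]
[[-3.28  0.66]
 [ 1.18 -0.56]
 [-1.83 -0.34]
 [ 0.05 -0.33]
 [-0.19  1.09]
 [-0.14  0.58]
 [ 2.68 -0.67]
 [ 0.33 -0.31]
 [-0.02  0.13]]
[469. 150. 106.]
[497. -88. 106.]
[435. 137.  59.]
[461. -83.  59.]
[431.  25.  34.]
[546. 162. 249.]
[575. -81. 249.]
[648. 174. 120.]
[677. -68. 120.]
```

View pics/fit.png

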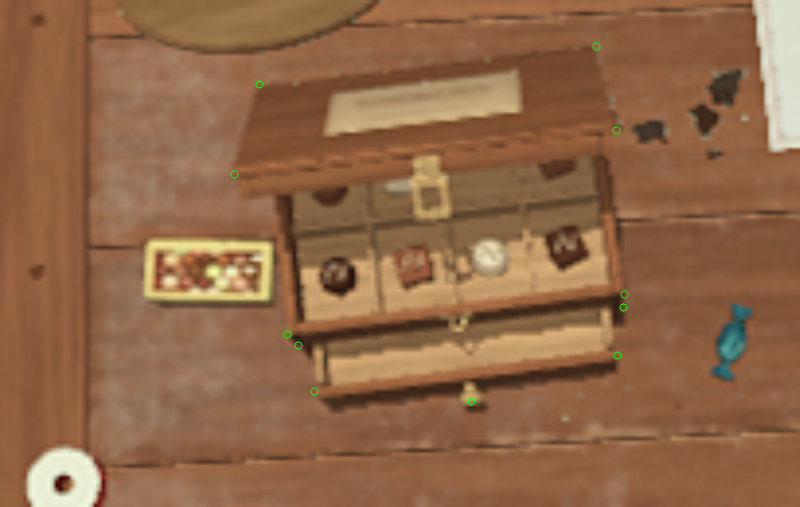

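```bash
cat >> fit.py <<'E'
from scipy.spatial.transform import Rotation as Ro
def tool(p,tilt): # tool R: x along chest x, z down, tilted forward by tilt deg
    c,s=np.cos(p[2]),np.sin(p[2]); B=np.array([[c,s,0],[s,-c,0],[0,0,-1.]]).T
    return B@Ro.from_euler('y',tilt,degrees=True).as_matrix()
def rel(Pw,R):
    st=robot.read_state();A=st['eef_rot']
    return (A.T@(Pw-st['eef_pos'])).round(1),np.degrees(Ro.from_matrix(A.T@R).as_rotvec()).round(1)
E
python3 - <<'E'
from fit import *
p=np.load('p.npy')
for P in [(-190,-45,200),(-190,-45,32),(-140,-45,32),(-85,-45,32)]:
    w=world(p,P);print(w.round(0),*rel(w,tool(p,25)))
E
```

```text
[374. -27. 200.] [ 353.5 -400.5   31.3] [-1.9 25.   8.4]
[374. -27.  32.] [ 353.5 -400.5  199.3] [-1.9 25.   8.4]
[424. -21.  32.] [ 403.  -393.1  199.3] [-1.9 25.   8.4]
[478. -15.  32.] [ 457.4 -384.9  199.3] [-1.9 25.   8.4]
```

jog_arm:
  plan:
    - [40, -45, 3, 0, 3, 1, 0]
    - [80, -90, 7, 0, 6, 2, 0]
    - [120, -135, 10, -0.5, 9, 3, 0]
    - [160, -180, 14, -1, 12, 4, 0]
    - [200, -225, 17, -1, 15, 5, 0]
    - [240, -270, 21, -1.5, 18, 6, 0]
    - [280, -315, 25, -1.5, 21, 7, 0]
    - [320, -360, 28, -1.9, 24, 8, 0]
    - [353, -400, 31, -1.9, 25, 8.4, 0]
    - [353, -400, 31, -1.9, 25, 8.4, 0]
    - [353, -400, 31, -1.9, 25, 8.4, 0]

```text
time_s: 2.38
eef_pos: [373.2, -27.2, 200.4]
eef_rot: [[0.9, 0.119, 0.42], [0.108, -0.993, 0.049], [0.423, 0.001, -0.906]]
force: [-0.3, 0.1, 0.7]
gripper_width: 0.1
```

Run:
```python
from fit import *
import cv2
a=robot.read_camera("wrist");cv2.imwrite("pics/w1.png",a)
for t in ["drawer_front","lid_edge","lid_hinge"]: 
    print(t,[(x['uv'],round(x['conf'],2)) for x in robot.place_of("wrist",t)[:2]], end=' ')
p=np.load('p.npy');d=p[3]
print('pred',proj("wrist",world(p,(-75-d,0,34))),[proj("wrist",world(p,(lid(p[4],-76,129)[0],0,lid(p[4],-76,129)[1])))])
a=robot.read_camera("side");cv2.imwrite("pics/s1.png",cv2.resize(a[120:330,150:430],None,fx=2.8,fy=2.8))
for P in [(-190,-45,32),(-130,-45,32),(-85,-45,32)]:
    w=world(p,P);print(w.round(0),*rel(w,tool(p,25)))
```

```text
drawer_front [([244.6, 181.4], 0.6)] lid_edge [] lid_hinge [] pred [239.66409702 180.97578695] [array([ 175.32337735, -163.12161159])]
[374. -27.  32.] [-70.5  -2.4 152.8] [ 0.2 -0.  -0.2]
[433. -20.  32.] [-16.2  -2.7 178.2] [ 0.2 -0.  -0.2]
[478. -15.  32.] [ 24.6  -2.9 197.3] [ 0.2 -0.  -0.2]
```

View pics/w1.png

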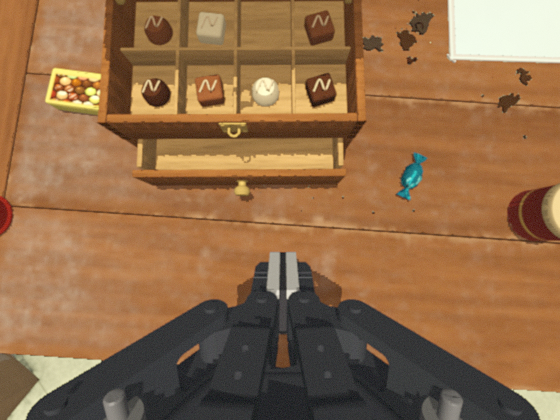

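View pics/s1.png

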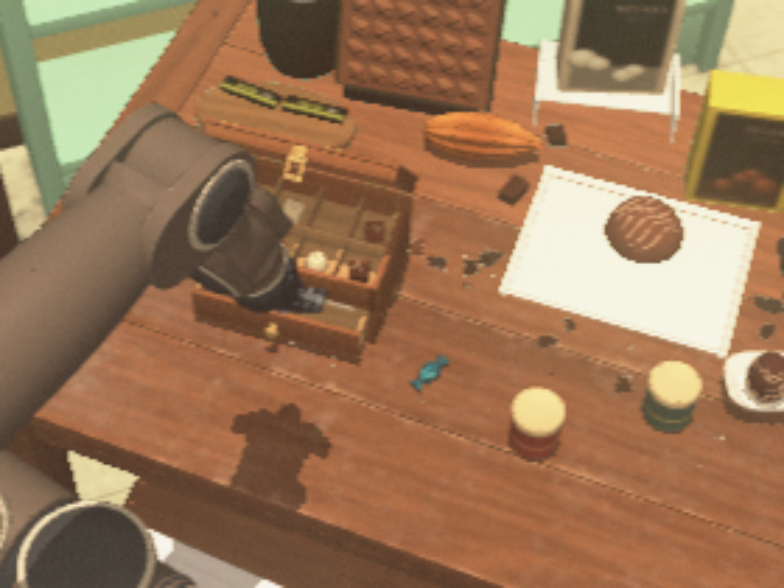

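The wrist view puts the knob at (242,185), within a few pixels of my prediction, and the fingers to the right of it at column 283. I'll descend and push.

jog_arm:
  plan:
    - [-20, -1, 50, 0, 0, 0, 0]
    - [-45, -2, 100, 0, 0, 0, 0]
    - [-70, -2, 153, 0, 0, 0, 0]
    - [-52, -2, 161, 0, 0, 0, 0]
    - [-34, -3, 170, 0, 0, 0, 0]
    - [-25, -3, 174, 0, 0, 0, 0]
    - [-16, -3, 178, 0, 0, 0, 0]
    - [-8, -3, 182, 0, 0, 0, 0]
    - [0, -3, 186, 0, 0, 0, 0]
    - [8, -3, 189.5, 0, 0, 0, 0]
    - [15, -3, 193, 0, 0, 0, 0]

```text
time_s: 4.0
eef_pos: [468.3, -13.3, 31.8]
eef_rot: [[0.9, 0.118, 0.421], [0.107, -0.993, 0.049], [0.423, 0.001, -0.906]]
force: [-1.0, 0.1, 0.2]
gripper_width: 0.0
```

jog_arm:
  plan:
    - [3, 0, 1.4, 0, 0, 0, 0]
    - [6, 0, 2.8, 0, 0, 0, 0]
    - [8, 0, 3.7, 0, 0, 0, 0]
    - [8, 0, 3.7, 0, 0, 0, 0]

```text
time_s: 4.5
eef_pos: [476.6, -12.4, 31.9]
eef_rot: [[0.9, 0.117, 0.421], [0.107, -0.993, 0.049], [0.424, 0.001, -0.906]]
force: [0.5, -0.6, 0.0]
gripper_width: 0.1
```

Run:
```python
from fit import *
import cv2
a=robot.read_camera("wrist");cv2.imwrite("pics/w2.png",a)
print(robot.read_state()['eef_pos'],robot.read_state()['force'])
```

```text
[476.537668   -12.41572853  31.87667814] [ 0.43589002 -0.10080876 -0.27719237]
```

View pics/w2.png

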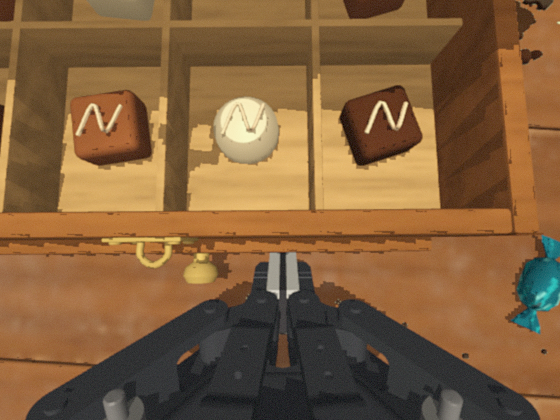

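The drawer looks almost flush, with the knob at (201,270). There is no hard stop yet, so I'll keep pushing until the force rises.

jog_arm:
  plan:
    - [2, 0, 0.9, 0, 0, 0, 0]
    - [4, 0, 1.8, 0, 0, 0, 0]
    - [4, 0, 1.8, 0, 0, 0, 0]

```text
time_s: 4.92
eef_pos: [481.1, -11.9, 32.0]
eef_rot: [[0.9, 0.117, 0.421], [0.107, -0.993, 0.049], [0.424, 0.001, -0.906]]
force: [0.6, -0.0, 0.4]
gripper_width: 0.2
```

jog_arm:
  plan:
    - [2, 0, 0.9, 0, 0, 0, 0]
    - [4, 0, 1.8, 0, 0, 0, 0]
    - [4, 0, 1.8, 0, 0, 0, 0]

```text
time_s: 5.3
eef_pos: [483.6, -11.5, 31.0]
eef_rot: [[0.901, 0.117, 0.418], [0.106, -0.993, 0.049], [0.42, 0.001, -0.907]]
force: [-9.7, -0.7, 5.7]
gripper_width: 0.3
```

jog_arm:
  plan:
    - [2, 0, 0.9, 0, 0, 0, 0]
    - [2, 0, 0.9, 0, 0, 0, 0]

```text
time_s: 5.55
eef_pos: [483.8, -11.5, 30.0]
eef_rot: [[0.903, 0.116, 0.414], [0.106, -0.993, 0.048], [0.417, 0.001, -0.909]]
force: [-18.9, -2.2, 12.0]
gripper_width: -0.2
```

Run:
```python
from fit import *
import cv2
a=robot.read_camera("wrist");cv2.imwrite("pics/w3.png",a)
```

```text
(no output)
```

View pics/w3.png

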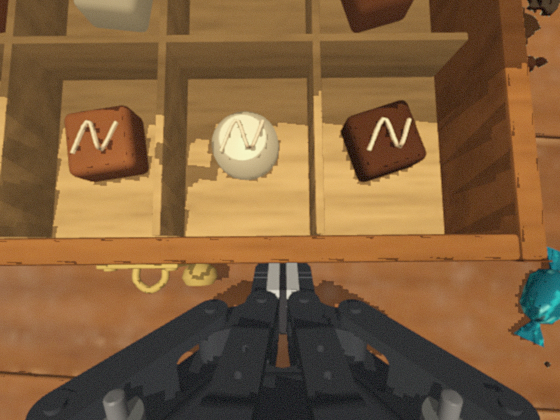

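Now the drawer is flush and in hard contact at about 19 N. I'll back off, raise the arm, and look at the lid.

jog_arm:
  plan:
    - [-5, 0, -2.3, 0, 0, 0, 0]
    - [-40, 0, -19, 0, 0, 0, 0]
    - [-80, 0, -37, 0, 0, 0, 0]
    - [-80, 0, -80, 0, -5, 0, 0]
    - [-70, 0, -130, 0, -10, 0, 0]
    - [-50, 0, -185, 0, -15, 0, 0]
    - [-30, 0, -240, 0, -20, 0, 0]
    - [-20, 0, -280, 0, -25, 0, 0]
    - [-20, 0, -280, 0, -25, 0, 0]

```text
time_s: 6.72
eef_pos: [354.2, -27.0, 279.9]
eef_rot: [[0.993, 0.118, 0.005], [0.118, -0.993, -0.001], [0.005, 0.001, -1.0]]
force: [0.1, -0.1, 0.0]
gripper_width: 0.0
```

Run:
```python
from fit import *
import cv2
p=np.load('p.npy')
for c in ["wrist","top","side"]:
    a=robot.read_camera(c);cv2.imwrite(f"pics/{c}4.png",a)
    for t in ["drawer_front","lid_edge","lid_hinge","tasting_chest"]:
        print(c,t,[(x['uv'],round(x['conf'],2)) for x in robot.place_of(c,t)[:2]])
    x,z=lid(p[4],-76,129);print('pred edge',proj(c,world(p,(x,0,z))),'hinge',proj(c,world(p,(88,0,106))))
a=cv2.imread("pics/top4.png");cv2.imwrite('pics/top4z.png',cv2.resize(a[135:265,125:330],None,fx=3.9,fy=3.9))
a=cv2.imread("pics/side4.png");cv2.imwrite('pics/side4z.png',cv2.resize(a[140:300,190:350],None,fx=3.7,fy=3.7))
```

```text
wrist drawer_front [([248.3, 55.7], 0.8)]
wrist lid_edge []
wrist lid_hinge []
wrist tasting_chest []
pred edge [ 175.10667898 -253.83647817] hinge [ 226.30338297 -201.39231715]
top drawer_front []
top lid_edge [([234.3, 168.7], 0.87)]
top lid_hinge [([231.6, 158.5], 0.63)]
top tasting_chest []
pred edge [234.25694957 174.03564505] hinge [236.01894172 159.49897361]
side drawer_front [([252.8, 227.9], 0.98)]
side lid_edge []
side lid_hinge [([267.9, 182.1], 0.57), ([256.8, 214.7], 0.48)]
side tasting_chest [([257.3, 213.9], 0.62), ([258.2, 167.3], 0.21)]
pred edge [257.19136323 171.72017108] hinge [265.67874095 182.20734584]
```

View pics/wrist4.png

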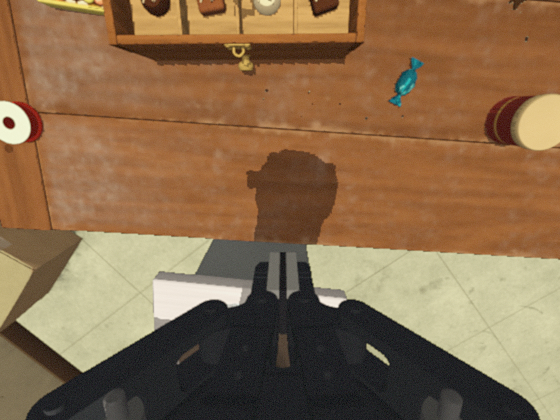

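View pics/side4z.png

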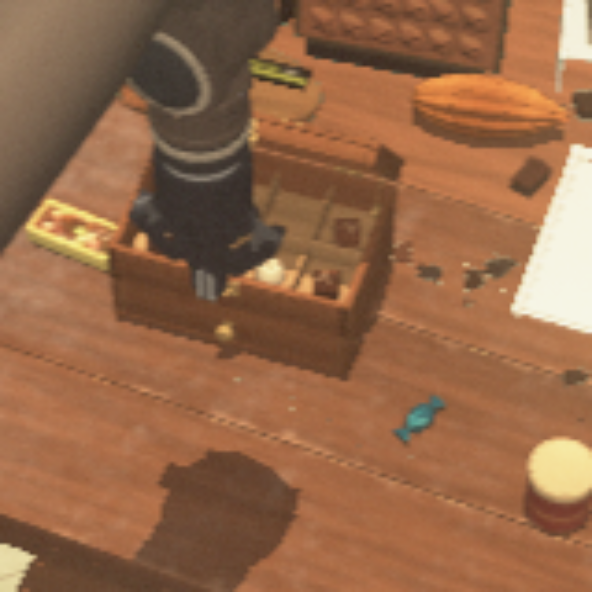

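View pics/top4z.png

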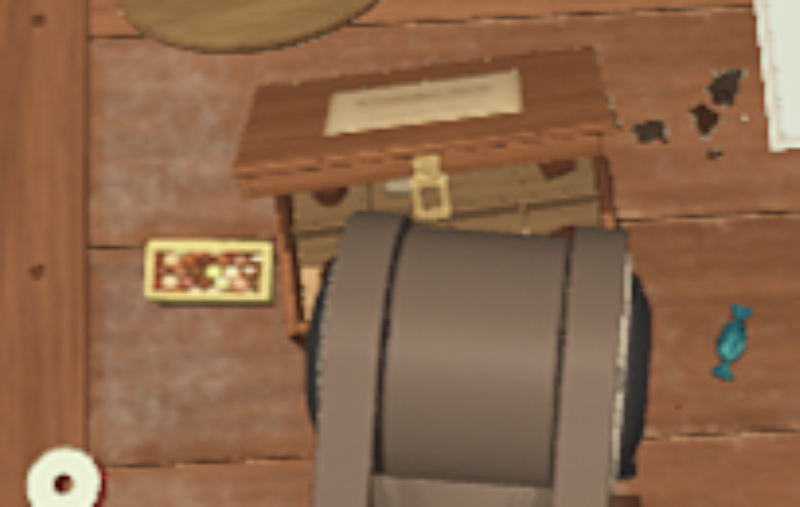

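The side view confirms the drawer front is flush, and the lid hasn't moved. Next I'll compute the lid arc.

Run:
```python
from fit import *
p=np.load('p.npy')
R=tool(p,0)
def tgt(th,over=0,s=25):
    x,z=lid(th,-76+s,129); return world(p,(x+11,-30,z-over))
print('above',*[rel(tgt(.897)+[0,0,h],R) for h in(70,15)])
A=robot.read_state();
for th in np.arange(.9,-.01,-.1): print(round(th,1),tgt(th).round(1),rel(tgt(th),R)[0])
```

```text
above (array([242.4, -12.6, -21.6]), array([ 0. , -0.1, -0. ])) (array([242.3, -12.6,  33.4]), array([ 0. , -0.1, -0. ]))
0.9 [591.2  14.  229.2] [242.7 -12.6  48.2]
0.8 [579.3  12.6 221.7] [230.7 -12.6  55.6]
0.7 [568.2  11.3 213.1] [219.6 -12.6  64.2]
0.6 [558.1  10.1 203.5] [209.3 -12.6  73.9]
0.5 [548.9   9.  192.8] [200.1 -12.6  84.5]
0.4 [540.8   8.  181.3] [192.  -12.6  96. ]
0.3 [534.    7.2 169.1] [185.  -12.6 108.3]
0.2 [528.3   6.5 156.2] [179.3 -12.6 121.2]
0.1 [524.    6.  142.8] [175.  -12.6 134.6]
0.0 [521.1   5.7 129. ] [172.  -12.6 148.3]
```

jog_arm:
  plan:
    - [0, -4, -40, 0, 0, 0, 0]
    - [50, -8, -45, 0, 0, 0, 0]
    - [105, -12, -45, 0, 0, 0, 0]
    - [160, -12, -45, 0, 0, 0, 0]
    - [210, -12, -45, 0, 0, 0, 0]
    - [242, -12, -45, 0, 0, 0, 0]
    - [242, -12, -20, 0, 0, 0, 0]
    - [242, -12, 5, 0, 0, 0, 0]
    - [242, -12, 25, 0, 0, 0, 0]
    - [242, -12, 25, 0, 0, 0, 0]

```text
time_s: 8.72
eef_pos: [589.9, 13.3, 250.6]
eef_rot: [[0.993, 0.117, -0.003], [0.117, -0.993, -0.001], [-0.003, 0.0, -1.0]]
force: [0.3, -1.0, 0.9]
gripper_width: 0.1
```

Run:
```python
from fit import *
import cv2
a=robot.read_camera("wrist");cv2.imwrite("pics/w5.png",a)
a=robot.read_camera("side");cv2.imwrite('pics/s5.png',cv2.resize(a[100:280,180:360],None,fx=3.3,fy=3.3))
```

```text
(no output)
```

View pics/w5.png

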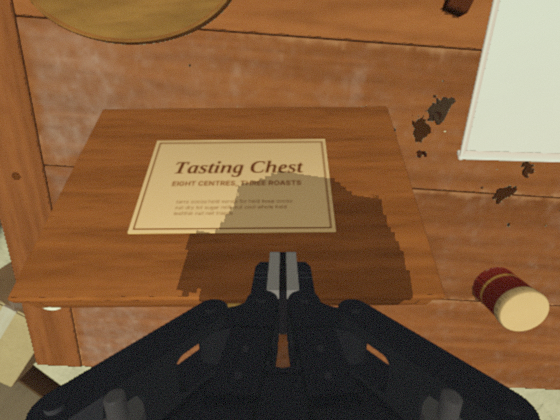

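View pics/s5.png

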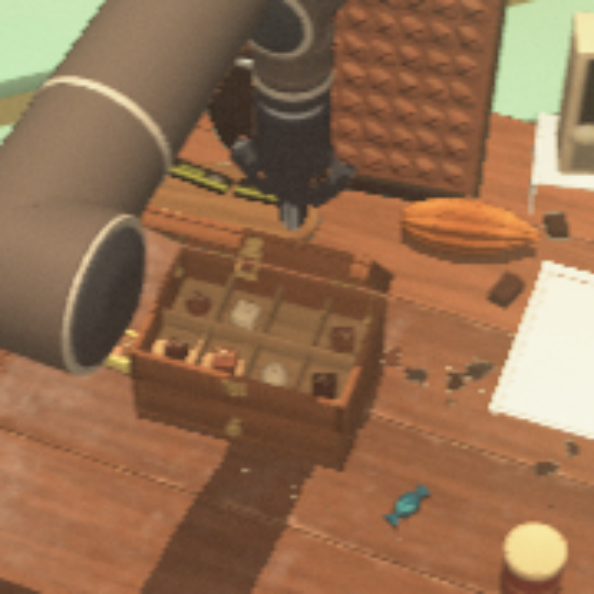

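The wrist view shows the fingertips over the lid about 35 px behind its front edge (row 300). Rear corners are at about (105,108) and (388,107), front corners at (12,302) and (441,298). I'll refit with these.

Run:
```python
from fit import *
k=3.9
cr=[(300,332),(620,297),(322,393),(617,357),(472,397),(235,172),(606,133),(258,86),(597,46)]
uv=np.array([(125+(a)/k,135+(b)/k) for a,b in cr])
wv=np.array([(12,300),(441,297),(104,108),(388,107)])
def f(p):
    P=pts(p)
    return np.concatenate([proj("top",world(p,a))-q for a,q in zip(P,uv)]+[(proj("wrist",world(p,a))-q)*.35 for a,q in zip(P[5:],wv)]+[0.15*np.array([np.dot([np.cos(p[2]),np.sin(p[2])],world(p,(-85.5,-45,0))[:2]-[483.8,-11.5])])])
p0=np.load('p.npy')
r=least_squares(f,p0,loss='soft_l1',x_scale=[10,10,.1,10,.1]);p=r.x
print(p.round(3),p0.round(3));print(r.fun[:-1].reshape(-1,2).round(1)[5:],r.fun[-1]);np.save('p2.npy',p)
R=tool(p,0)
def tgt(th,over=0,s=25):
    x,z=lid(th,-76+s,129); return world(p,(x+11,-30,z-over))
for th in np.arange(.9,-.01,-.1): print(round(th,1),tgt(th).round(1),rel(tgt(th),R)[0])
```

```text
[5.59603e+02 4.11820e+01 1.23000e-01 3.76800e+01 9.03000e-01] [5.57231e+02 4.01790e+01 1.18000e-01 3.52290e+01 8.97000e-01]
[[-0.6 -0.5]
 [ 2.2 -2.2]
 [-0.1 -0.9]
 [-0.6 -0.8]
 [ 1.   0.2]
 [-0.   0.8]
 [ 0.6  1. ]
 [-0.6  0.9]] -0.5735950125579303
0.9 [593.7  15.2 229.2] [ 3.1 -1.5 23.8]
0.8 [581.8  13.7 221.7] [-8.8 -1.5 31.2]
0.7 [570.7  12.3 213.1] [-20.   -1.4  39.8]
0.6 [560.6  11.1 203.5] [-30.3  -1.4  49.4]
0.5 [551.4   9.9 192.8] [-39.5  -1.3  60.1]
0.4 [543.4   9.  181.3] [-47.6  -1.3  71.6]
0.3 [536.5   8.1 169.1] [-54.5  -1.3  83.8]
0.2 [530.9   7.4 156.2] [-60.2  -1.2  96.7]
0.1 [526.5   6.9 142.8] [-64.6  -1.2 110.1]
0.0 [523.6   6.5 129. ] [-67.6  -1.2 123.9]
```

Angle is about 0.9 rad. I'll follow the arc down at roughly 0.4 rad/s.

jog_arm:
  plan:
    - [3, -1, 8, 0, 0, 0, 0]
    - [3, -1, 15, 0, 0, 0, 0]
    - [3, -1, 20, 0, 0, 0, 0]
    - [3, -1, 24, 0, 0, 0, 0]
    - [-3, -1, 28, 0, 0, 0, 0]
    - [-9, -1, 32, 0, 0, 0, 0]
    - [-14, -1, 36, 0, 0, 0, 0]
    - [-20, -1, 41, 0, 0, 0, 0]

```text
time_s: 9.82
eef_pos: [570.2, 11.8, 211.3]
eef_rot: [[0.993, 0.117, 0.001], [0.117, -0.993, -0.001], [0.001, 0.001, -1.0]]
force: [0.4, -0.8, 1.3]
gripper_width: 0.2
```

Run:
```python
from fit import *
import cv2
print(robot.read_state()['eef_pos'])
a=robot.read_camera("wrist");cv2.imwrite("pics/w6.png",a)
```

```text
[570.15635517  11.8010073  211.31368422]
```

View pics/w6.png

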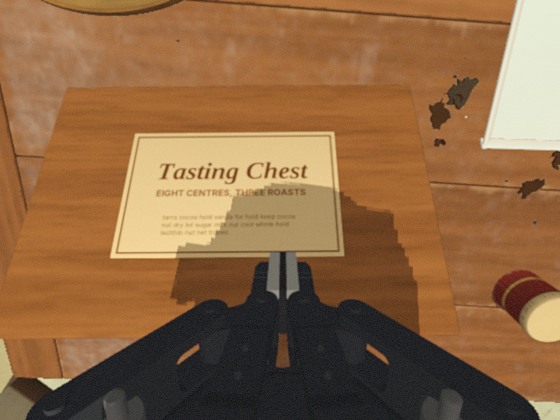

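The tips are resting on the lid about 35 mm from its front edge and the lid is going down. I'll continue.

jog_arm:
  plan:
    - [-5, 0, 5, 0, 0, 0, 0]
    - [-10, 0, 10, 0, 0, 0, 0]
    - [-15, 0, 15, 0, 0, 0, 0]
    - [-20, 0, 20, 0, 0, 0, 0]
    - [-24, 0, 26, 0, 0, 0, 0]
    - [-28, 0, 32, 0, 0, 0, 0]
    - [-32, 0, 38, 0, 0, 0, 0]
    - [-35, 0, 44, 0, 0, 0, 0]
    - [-38, 0, 50, 0, 0, 0, 0]
    - [-40, 0, 57, 0, 0, 0, 0]
    - [-43, 0, 63, 0, 0, 0, 0]
    - [-45, 0, 70, 0, 0, 0, 0]

```text
time_s: 11.38
eef_pos: [525.9, 6.6, 140.9]
eef_rot: [[0.993, 0.117, 0.001], [0.117, -0.993, -0.0], [0.001, 0.0, -1.0]]
force: [1.0, -0.3, 0.9]
gripper_width: 0.1
```

Run:
```python
from fit import *
import cv2
print(robot.read_state()['eef_pos'])
a=robot.read_camera("wrist");cv2.imwrite("pics/w7.png",a)
a=robot.read_camera("side");cv2.imwrite('pics/s7.png',cv2.resize(a[100:280,180:360],None,fx=3.3,fy=3.3))
```

```text
[525.873982     6.62168164 140.91149541]
```

View pics/w7.png

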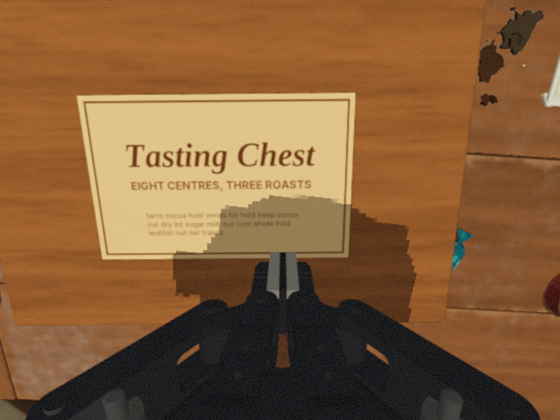

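View pics/s7.png

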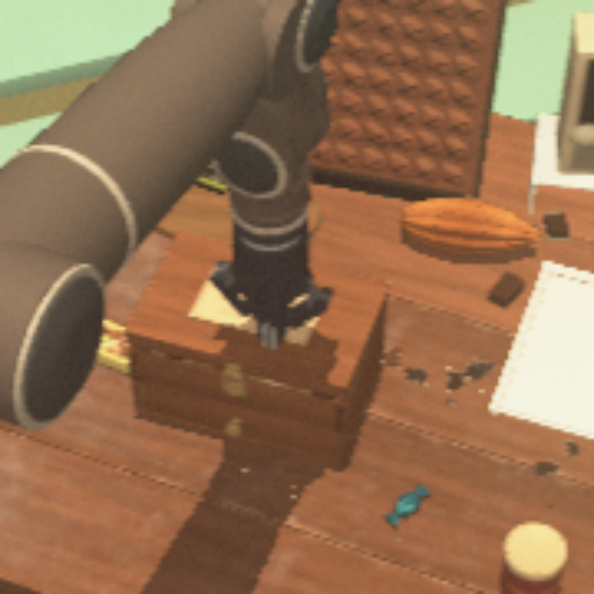

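The lid is nearly shut (about 0.09 rad). I'll press slowly the last 12 mm to a firm stop.

jog_arm:
  plan:
    - [-1, 0, 3, 0, 0, 0, 0]
    - [-2, 0, 6, 0, 0, 0, 0]
    - [-2, 0, 9, 0, 0, 0, 0]
    - [-3, 0, 12, 0, 0, 0, 0]
    - [-3, 0, 14, 0, 0, 0, 0]
    - [-3, 0, 14, 0, 0, 0, 0]

```text
time_s: 12.22
eef_pos: [523.3, 6.3, 128.9]
eef_rot: [[0.993, 0.117, 0.003], [0.117, -0.993, -0.0], [0.003, 0.001, -1.0]]
force: [-3.7, -0.1, 11.2]
gripper_width: 0.2
```

jog_arm:
  plan:
    - [0, 0, 1.5, 0, 0, 0, 0]
    - [0, 0, 1.5, 0, 0, 0, 0]
    - [0, 0, 1.5, 0, 0, 0, 0]

```text
time_s: 12.6
eef_pos: [523.3, 6.3, 128.9]
eef_rot: [[0.993, 0.117, 0.004], [0.117, -0.993, -0.0], [0.004, 0.001, -1.0]]
force: [-7.8, 1.3, 20.7]
gripper_width: -0.2
```

jog_arm:
  plan:
    - [0, 0, -5, 0, 0, 0, 0]
    - [0, 0, -30, 0, 0, 0, 0]
    - [0, 0, -80, 0, 0, 0, 0]
    - [-50, 0, -120, 0, 0, 0, 0]
    - [-100, 0, -150, 0, 0, 0, 0]
    - [-150, 0, -180, 0, 0, 0, 0]
    - [-200, 0, -180, 0, 0, 0, 0]
    - [-200, 0, -180, 0, 0, 0, 0]

```text
time_s: 13.6
eef_pos: [322.1, -17.3, 306.7]
eef_rot: [[0.993, 0.117, 0.004], [0.117, -0.993, -0.001], [0.003, 0.001, -1.0]]
force: [0.5, 0.4, -0.3]
gripper_width: -0.0
```

Run:
```python
from fit import *
import cv2
s=robot.read_state();print(s['time_s'],s['eef_pos'],s['force'])
a=robot.read_camera("top");cv2.imwrite("pics/t8.png",cv2.resize(a[135:265,125:330],None,fx=3.9,fy=3.9))
for t in ["lid_edge","ribbon_spool","sweet_pack","blue_sweet","red_tin","green_tin"]: print(t,[(x['uv'],round(x['conf'],2)) for x in robot.place_of("top",t)[:1]])
a=robot.read_camera("side");cv2.imwrite('pics/s8.png',cv2.resize(a[140:300,190:350],None,fx=3.7,fy=3.7))
print([(x['uv'],x['conf']) for x in robot.place_of("side","drawer_front")[:1]])
p=np.load('p2.npy');print(proj("top",world(p,(-76,122,129))),proj("top",world(p,(-76,-122,129))),proj("side",world(p,(-76,-122,129))),proj("side",world(p,(-76,122,129))))
```

```text
13.6 [322.08617133 -17.33275523 306.69844781] [ 0.52463462  0.43961536 -0.28340438]
lid_edge [([242.5, 213.1], 0.86)]
ribbon_spool [([143.4, 260.0], 0.77)]
sweet_pack [([177.6, 200.5], 0.78)]
blue_sweet [([312.3, 222.5], 0.45)]
red_tin []
green_tin [([403.9, 196.5], 0.57)]
[([250.6, 226.2], 0.59)]
[196.256544   219.05669395] [285.79667905 208.13479495] [284.29847104 220.27125924] [216.85252276 202.57192262]
```

View pics/s8.png

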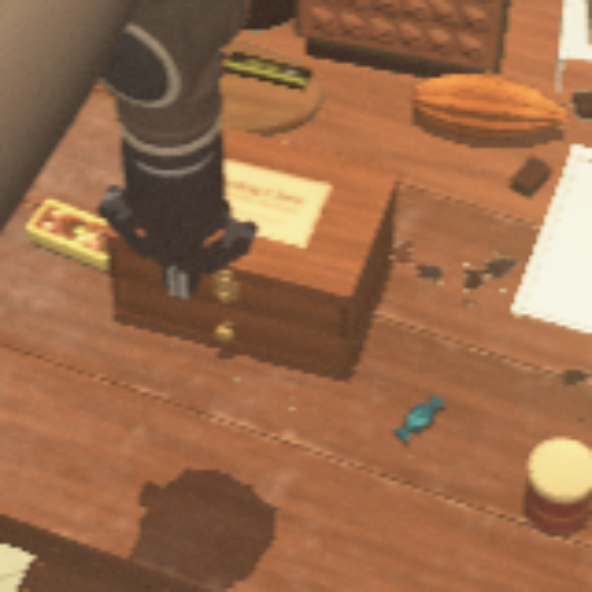

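View pics/t8.png

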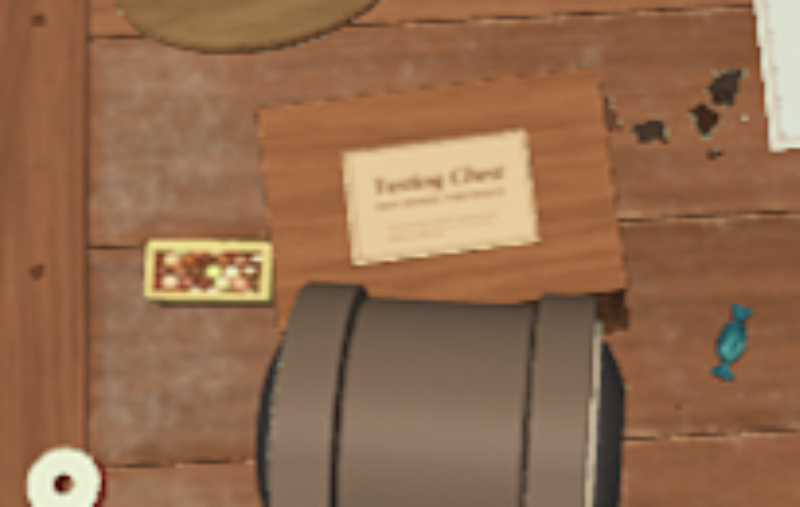

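Both views show the lid shut and level, the drawer flush, and the loose things in place. The arm is clear of the chest, so I'm handing in.

```bash
python3 -c "
from station import robot
print(robot.sign_off())"
```

```text
the job is handed in; nothing more can be done
None
```

The chest is closed and the job is handed in. I pushed the drawer fully home first, then pushed the lid down to shut; no verdict is reported back.

- **Drawer:** I pushed on its front panel beside the knob until it met a hard stop at about 19 N. The wrist and side views showed it flush with the chest while the lid still stood at about 0.9 rad.
- **Lid:** I followed its arc down at roughly 0.4 rad/s, then pressed it to a firm stop. The fingertips read 128.9 mm, against 129 mm for a shut lid, and stayed there as the force rose from 11 to 21 N.
- **Last checks:** After I backed off, the side and top pictures showed the lid level and the drawer flush. The force reading was near zero and the arm was clear. About 14 s of the 45 s had been used.
- **Loose things:** The spool, sweet box, blue sweet and green tin were found within about 4 px (roughly 10 mm) of their first positions, which I put down to detector noise. In the pictures nothing I looked at had visibly moved.
- **Checks that failed or disagreed:**
  - The detector missed the red tin in the last top view; it looked in place in the side picture.
  - The detector's first lid-edge position was about 5 px off my own fit, so I used the fit.

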